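# Feed the right spares carton along the rollers into the catch bay

### The job

On the deck of the green roller feed stand three look-alike cartons; only the middle-sized one is the right fit for the bay at the end of the roller lane. Slide that one across onto the rollers, then push it along the lane into the bay against the spring buffer until the catch has snapped up behind it and holds it there when you let go. Push it, do not lift or tip it, do not crush it, and leave the other two cartons and the things on the bench where they are.

Things in the scene. Friction and masses are not known exactly. Their poses are not given: they have to be found in the camera images.
- station: Fixed green steel roller feed; origin at table level on the lane's centre line; x across the lane away from the robot, y along the lane to the bay, z up. Sizes here in its frame, mm. Free-turning rollers, x -54 to 54, y -360 to -7, tops z 50. Level smooth deck on the robot's side, x -208 to -59, y -350 to -15. Guide rail along the far side, inner face x 55.5, top z 76. Yaw within 0.1 rad.
- bay (a point): Start of the bay's straight part, floor level, lane centre (station 0, 30, 50). Channel 111 wide (x -55.5 to 55.5), y 30 to 200, walls up to z 96, flat floor of white wear strips from y -3 on. Robot-side wall has a flared lead-in from about x -78 at y -3 to the wall at y 36.
- hood (a point): Middle of the hood's top over the end of the bay (station 0, 150, 123). Hood spans y 100 to 200, underside z 118. In the bay a docking head with catch and buffer is clamped at a different, unstated place in each run (catch's holding face anywhere from y 43 to 67): find it by feel or by the catch and buffer readings.
- carton_b: The carton to feed: plain cardboard with a paper tape strip, 105 (its x) by 70 (its y) by 60 mm high, 0.45 to 0.8 kg, the middle-sized of three. Origin at the centre of its underside. Starts on the deck, its x within 0.12 rad of the station's x, in one of three places 105 mm apart along the station's y.
- carton_a: Look-alike carton, too small: 85 by 70 by 60 mm high; origin at the centre of its underside. To be left alone (less than 20 mm).
- carton_c: Look-alike carton, too big for the bay: 125 by 70 by 60 mm high; origin at the centre of its underside. To be left alone (less than 20 mm).
- catch (a joint): Spring catch: steel pawl 26 mm wide in the middle of the bay floor, its ramp facing the incoming carton. Angle in rad: 0 = up (tip 8 mm above the floor), about 0.2 = pressed down under a carton (1 to 2 N, the carton's weight does it). It snaps up once the carton's rear has passed and then stops it from going back.
- buffer (a joint): Rubber-faced spring plate at the head of the bay. Compression in m: 0 free, 0.018 solid stop. Free, it stands 58 mm beyond the catch's holding face, so the 70 mm carton clears the catch at 0.012. Spring 5 N at 0, 12 N at 0.018; friction adds up to 6 N; past the stop the force rises steeply. Over 60 N of fingers on carton crushes it.
- spray_can: White spray can on the bench, 56 mm across, 150 high; origin under its centre. Bystander.
- spanner: Steel spanner lying on the bench, 190 mm long. Bystander.
- hub: Steel flanged hub on the bench, flange 96 mm across, 45 high; origin under its centre. Bystander.
Mind the look-alikes: they are no part of the job. What is shaped like the carton_b but blue, orange or pink is not meant.

How it is judged:
By the outcome, as a careful person would: the job done as asked, in the order asked, and still so for the second after the job is handed in, with the robot touching nothing.
It also fails if it takes over 56 s, if anything falls off the work surface, if the arm or the gripper's body presses on something with over 40 N, if the wrist force passes 120 N, or if a joint passes its speed limit or range.

### The arm

A 6-joint arm with a two-finger parallel gripper is mounted at the origin on the work surface. World frame = base frame: x ahead of the robot, y to its left, z up, the work surface at z = 0. Lengths are in m, angles in degrees, forces in N, time in s.
With the tool pointing down it reaches from about 0.4 to 0.925 m from the base axis. Payload 12.5 kg.
Tool frame: the origin (TCP) lies at the very end of the fingers, on their centre line; the grasp point (between the pads) lies 19 mm behind it; z points along the fingers, x is the direction in which the jaws open and shut, and the axes are right-handed (so a half turn about z gives the same grasp; the last joint's range is limited). The gripper opens to 95 mm and grips with 3 to 60 N. Pads are 20 mm wide; open, the fingers measure 119 mm over their backs; the gripper's body (75 mm by 180 mm) begins 59 mm behind the grasp point.
Start: joints at [-79.389, 28.126, 89.318, -0, 62.55, -6.05], TCP at [0.179, -0.599, 0.215] pointing down, gripper open.
Joint ranges: [-177.58, 177.58], [-47.91, 125.51], [2.72, 160], [-65.01, 245.01], [3.68, 167.84], [-153.87, 153.87]. Speed limits (degrees/s): [127.2, 127.2, 159.86, 180, 180, 180].

### API

Orientations are given as a 3x3 rotation matrix whose columns are the frame's x, y, z axes.
In Python, from station import arm gives the robot as it stands.
- The arm moves only by the tool servo_tool, never from a script. Its arguments are lists of equal length, an entry for each row: "linear": the shift along the tool's x, y, z in cm, a list of three; "dr": the turn, a rotation vector about the tool's x, y, z in rad, a list of three. In form: {"linear": [[x, y, z], ...], "dr": [[wx, wy, wz], ...]}. A call has 1 to 20 rows; each row is the pose to reach, as a shift and turn from the pose commanded when the call began, along the tool's axes at that moment; what a row does not reach only later rows make up. A row lasts 1/10 s, in which the tool goes at most 50 mm and 8.59 degrees, less where a joint would pass 70% of its speed; a pose out of reach is approached as far as the arm can. A call with a gripper value outside its range is refused whole. "jaw" is the finger opening in cm, from 0 to 9.51, set as the call begins (left out, the last holds). The fingers move at their own pace and stop on an object; the grip force is fixed at half the most. Time passes only in rows, so rows that repeat a pose let the fingers close. It gives the time, the measured TCP pose, the force and the opening at its end, in the units of the state.
- arm.get_state(): the state, without advancing time (a new reading comes with each control period).
- arm.snapshot(name): name is "scene" or "top" or "wrist"; returns a dict with "pixels" (480x640x3 uint8, blue, green, red), "depth" (480x640 float32, m along the optical axis (not along the pixel's ray), 0 where there is no reading), "K" (3x3 intrinsics, pixels), "view" (4x4, takes a point from world to camera coordinates); the wrist camera has in their place "T_tool_cam" (4x4, takes a point from camera to tool coordinates, whose origin is the TCP and whose axes are the tool frame's). Camera axes: x right, y down, z forward; pixel columns grow to the right and rows downward; lengths in m; the calibration is good to about 2 mm. The wrist camera is an equidistant fisheye: a pixel r from the principal point sees the ray r / f radians off the axis. A picture is of the moment at which its call begins: read the wrist's pose just before it.
- arm.sign_off(): hands the job in, once; it reports no verdict.
The state is a dict: "t": time; "joint_pos": joint angles; "qvel": joint speeds; "tau": joint torques, N m; "tool_pos": TCP position; "tcp_rot": TCP orientation; "wrist_force": force on the tool from outside, world axes, zero at the start; "torque": the same for the moment, N m; "opening": finger opening in m.
Only numpy, scipy, OpenCV 4.12 (cv2) and the standard library are available. Lean on these libraries where they do the work, as an engineer would, in place of code of your own. Each camera call takes 0.05 s, during which the arm holds its last target. There are 200 camera calls.

## Working session

There is one attempt and no reset: what is moved stays moved. The work goes in short steps, Python scripts to look and compute and a tool call to move; the robot and the scene stay as the last step left them, time stands still between calls to the robot, and variables do not carry over. Pictures are saved under pics/ and viewed, about 8 in all and at most 12, crops included, and the job is handed in when it is done.

Besides the shell and the picture viewer there is one more tool, called as name(argument=value, ...) on one line, values as JSON. servo_tool: Moves the arm, as the interface text tells. Its arguments: {"type":"object","properties":{"linear":{"type":"array","items":{"type":"array","items":{"type":"number"}}},"dr":{"type":"array","items":{"type":"array","items":{"type":"number"}}},"jaw":{"type":"number"}},"required":["linear","dr"]}

```bash
ls; mkdir -p pics
python3 - <<'E'
from station import arm
import cv2,numpy as np,pickle
s=arm.get_state();print(s)
d={}
for n in("scene","top"):
    r=arm.snapshot(n);d[n]=r;cv2.imwrite(f"pics/{n}0.png",r["pixels"]);print(n,r["K"],r["view"])
pickle.dump(d,open("d0.pkl","wb"))
E
```

```text
pics
{'t': 0.0, 'joint_pos': array([-7.93909698e+01,  2.81637904e+01,  8.93516921e+01,  2.71198658e-03,
        6.25479843e+01, -6.05216875e+00]), 'qvel': array([-0.06826087, -0.17489588,  0.06857428,  0.07887262, -0.0071063 ,
       -0.01015724]), 'tau': array([ 3.79756355e-03, -6.12637353e+01, -2.58179176e+01,  6.94838399e-02,
        4.82169958e-02, -9.80644472e-05]), 'tool_pos': array([ 0.1791632 , -0.59850886,  0.2140562 ]), 'tcp_rot': array([[ 2.86690795e-01, -9.58023153e-01, -1.62649896e-04],
       [-9.58022539e-01, -2.86690798e-01,  1.09650191e-03],
       [-1.09710444e-03, -1.58534738e-04, -9.99999386e-01]]), 'wrist_force': array([ 0.06501654,  0.13861699, -0.31980043]), 'torque': array([-0.02686802,  0.01673476,  0.05395613]), 'opening': 0.09523845191833459}
scene [[586.840986     0.         321.43945363]
 [  0.         586.840986   243.41695917]
 [  0.           0.           1.        ]] [[ 0.50896293  0.86054589 -0.02043293 -0.21347424]
 [ 0.62832503 -0.38763317 -0.67449847 -0.2848502 ]
 [-0.58835737  0.3304562  -0.73799343  1.77490923]
 [ 0.          0.          0.          1.        ]]
top [[482.82621884   0.         316.95074897]
 [  0.         482.82621884 243.27573627]
 [  0.           0.           1.        ]] [[-0.01300136 -0.99989458  0.00646423 -0.05816079]
 [-0.99719505  0.01248917 -0.07379734  0.5209854 ]
 [ 0.07370883 -0.00740556 -0.99725231  1.48692318]
 [ 0.          0.          0.          1.        ]]
```

View pics/top0.png

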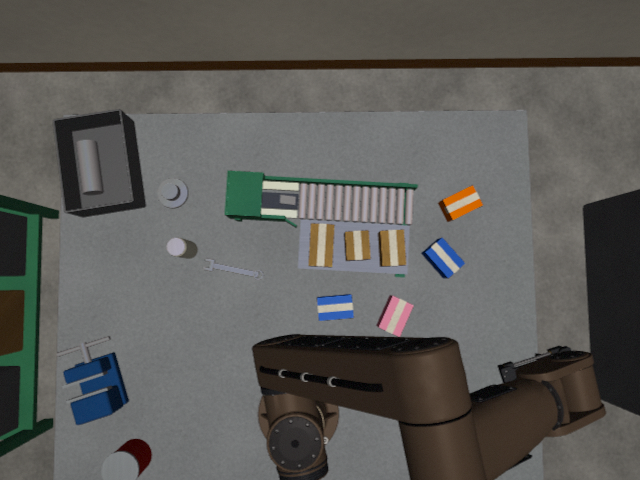

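View pics/scene0.png

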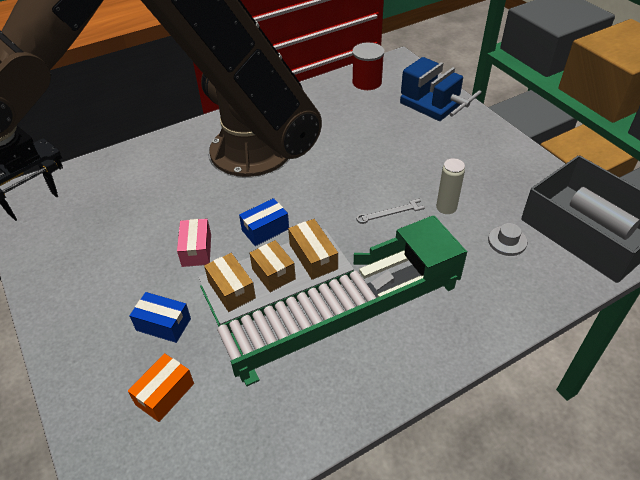

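Candidates, top view: brown cartons at (321,245), (358,245) and (392,248). The decoys are blue (335,307), blue (444,258), pink (395,316) and orange (461,203). By apparent length, (321) is c (longest), (358) is a (shortest) and (392,248) is b. I'll measure to check this.

```bash
cat > h.py <<'E'
import cv2,numpy as np
def cloud(r):
    K,V,z=r["K"],r["view"],r["depth"].astype(float)
    v,u=np.indices(z.shape)
    P=np.stack([(u-K[0,2])/K[0,0]*z,(v-K[1,2])/K[1,1]*z,z],-1)
    return (P-V[:3,3])@V[:3,:3]
def onplane(r,uv,h):
    K,V=r["K"],r["view"];R=V[:3,:3];c=-R.T@V[:3,3]
    uv=np.atleast_2d(uv).astype(float)
    d=np.c_[(uv-K[:2,2])/[K[0,0],K[1,1]],np.ones(len(uv))]@R
    return c+d*((h-c[2])/d[:,2])[:,None]
def comps(m,r,h,lo=60):
    n,l,st,_=cv2.connectedComponentsWithStats(m.astype(np.uint8))
    for i in range(1,n):
        if st[i,4]<lo: continue
        v,u=np.nonzero(l==i)
        # pixel squares' corners, so that the rect is not short by a pixel
        p=onplane(r,np.r_[np.c_[u-.5,v-.5],np.c_[u+.5,v+.5],np.c_[u-.5,v+.5],np.c_[u+.5,v-.5]],h)[:,:2]
        c,s,a=cv2.minAreaRect((p*1000).astype(np.float32))
        print("px",u.mean().round(),v.mean().round(),"n",len(u),"c",np.round(c,1),"size",np.round(s,1),"ang",round(a,2))
E
python3 - <<'E'
import pickle,cv2,numpy as np
from h import *
d=pickle.load(open("d0.pkl","rb"));r=d["top"];P=cloud(r);x,y,z=np.moveaxis(P,-1,0)
hsv=cv2.cvtColor(r["pixels"],cv2.COLOR_BGR2HSV)
H,S,V=np.moveaxis(hsv.astype(int),-1,0)
reg=np.zeros(z.shape,bool);reg[215:285,295:415]=1
print("cartons");comps(reg&(z>.1)&(z<.12),r,.110)
g=(H>60)&(H<90)&(S>100)
reg=np.zeros(z.shape,bool);reg[160:230,220:300]=1
print("hood");comps(reg&g&(z>.115)&(z<.13),r,.123)
print("hoodz",np.median(z[185:205,235:255]),"cartonz",[np.median(z[b,a]) for a,b in((321,235),(358,235),(392,238))])
# rollers
reg=np.zeros(z.shape,bool);reg[175:230,225:420]=1
print("rail");comps(reg&g&(z>.065)&(z<.082),r,.076,20)
m=reg&g&(z>.065)&(z<.082);
cv2.imwrite("pics/crop0.png",cv2.resize(r["pixels"][150:330,210:480],None,fx=2.9,fy=2.9,interpolation=cv2.INTER_CUBIC))
E
```

```text
cartons
px 321.0 245.0 n 1014 c [509.1 -74.8] size [ 72.9 128.3] ang 86.1
px 357.0 245.0 n 687 c [ 506.8 -181.1] size [88.2 73.4] ang 2.82
px 392.0 248.0 n 858 c [ 498.  -284.7] size [107.9  74.1] ang 2.3
hood
px 244.0 193.0 n 1524 c [661.7 148.5] size [106.3 134.1] ang 86.52
hoodz 0.12158733926863471 cartonz [np.float64(0.11669284764008046), np.float64(0.10172189399577003), np.float64(0.11497448914374923)]
rail
px 340.0 182.0 n 580 c [ 702.  -135.4] size [467.7  15.8] ang 86.16
px 290.0 222.0 n 24 c [580.7  16.1] size [41.9 10. ] ang 60.14
```

View pics/crop0.png

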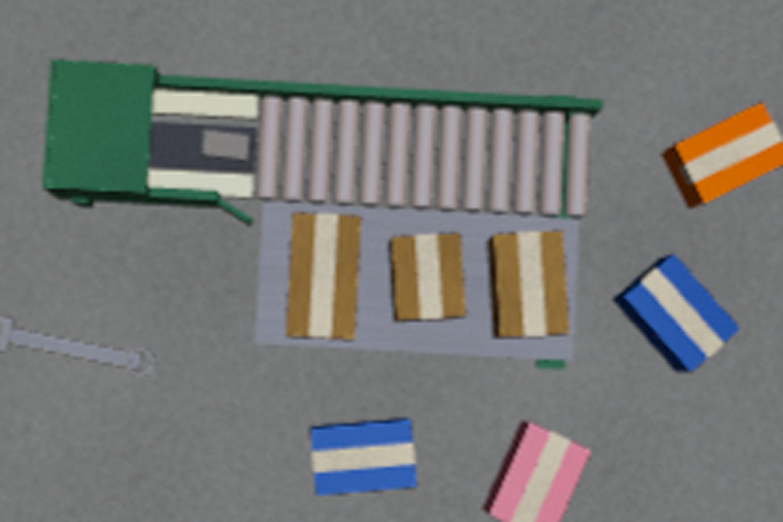

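Crop: three brown cartons stand on the deck; the right-hand one at top-image (392,248) measures 108×74, so it is b (105×70). The others measure 128 (c) and 88 (a). Station origin is about (651.7, -1.2) mm with yaw -3.84°. b sits at station (-134, -293), yawed +6° relative to the station.

Next I'll move to its robot side with the jaw axis along the lane, so the two fingertips push the face flat.

servo_tool(linear=[[-23.9,-31.5,0],[-23.9,-31.5,0],[-23.9,-31.5,0],[-23.9,-31.5,0],[-23.9,-31.5,0],[-23.9,-31.5,0],[-23.9,-31.5,0],[-23.9,-31.5,0],[-23.9,-31.5,0],[-23.9,-31.5,0],[-23.9,-31.5,0],[-23.9,-31.5,0],[-23.9,-31.5,0],[-23.9,-31.5,0]], dr=[[0,0,0.358],[0,0,0.358],[0,0,0.358],[0,0,0.358],[0,0,0.358],[0,0,0.358],[0,0,0.358],[0,0,0.358],[0,0,0.358],[0,0,0.358],[0,0,0.358],[0,0,0.358],[0,0,0.358],[0,0,0.358]], jaw=3.5)

```text
t: 1.5
tool_pos: [0.412, -0.2801, 0.2146]
tcp_rot: [[-0.069, -0.998, -0.0], [-0.998, 0.069, -0.0], [0.0, 0.0, -1.0]]
wrist_force: [-0.8, 0.8, -0.7]
opening: 0.0354
```

servo_tool(linear=[[0,0,4],[0,0,8],[0,0,12],[0,0,14.5],[0,0,14.5],[0,0,14.5]], dr=[[0,0,0],[0,0,0],[0,0,0],[0,0,0],[0,0,0],[0,0,0]])

```text
t: 2.1
tool_pos: [0.4125, -0.2799, 0.07]
tcp_rot: [[-0.068, -0.998, -0.0], [-0.998, 0.068, 0.0], [-0.0, 0.0, -1.0]]
wrist_force: [-0.9, -0.2, 0.6]
opening: 0.035
```

```bash
cat > look.py <<'E'
import sys,cv2
from station import arm
n=sys.argv[1]
s=arm.get_state();print(s["t"],s["tool_pos"].round(4),s["wrist_force"].round(1))
a=arm.snapshot("wrist");cv2.imwrite(f"pics/{n}.png",a["pixels"])
print(a["K"],a["T_tool_cam"])
E
python3 look.py w1
```

```text
2.1 [ 0.4125 -0.2799  0.07  ] [-0.9 -0.2  0.6]
[[371.64829954   0.         317.80329391]
 [  0.         371.64829954 242.66899291]
 [  0.           0.           1.        ]] [[ 9.99999435e-01 -2.17656368e-04 -1.04072209e-03  1.64060492e-04]
 [ 5.03900495e-04  9.58933000e-01  2.83632240e-01 -8.06118017e-02]
 [ 9.36248388e-04 -2.83632605e-01  9.58932568e-01 -1.70010934e-01]
 [ 0.00000000e+00  0.00000000e+00  0.00000000e+00  1.00000000e+00]]
```

View pics/w1.png

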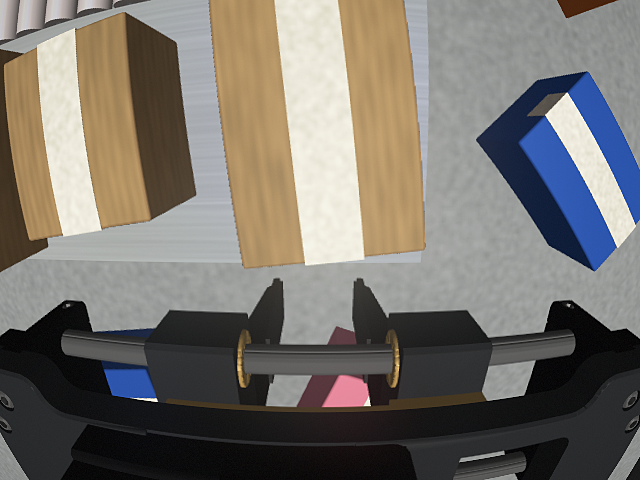

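The wrist view shows the fingertips at (280,285) and (360,285), just short of b's near edge, which runs (243,268) to (424,250) with its middle at about 333. I'll shift 3 mm to tool +x and push along -y.

servo_tool(linear=[[0.3,-0.5,0],[0.3,-1,0],[0.3,-1.5,0],[0.3,-2,0],[0.3,-2.5,0],[0.3,-3,0],[0.3,-3.5,0],[0.3,-4,0],[0.3,-4.5,0],[0.3,-5,0],[0.3,-5.5,0],[0.3,-6,0],[0.3,-6.5,0],[0.3,-7,0],[0.3,-7.5,0],[0.3,-8,0],[0.3,-8.5,0],[0.3,-9,0],[0.3,-9.5,0],[0.3,-10,0]], dr=[[0,0,0],[0,0,0],[0,0,0],[0,0,0],[0,0,0],[0,0,0],[0,0,0],[0,0,0],[0,0,0],[0,0,0],[0,0,0],[0,0,0],[0,0,0],[0,0,0],[0,0,0],[0,0,0],[0,0,0],[0,0,0],[0,0,0],[0,0,0]])

```text
t: 4.15
tool_pos: [0.5124, -0.2892, 0.0697]
tcp_rot: [[-0.067, -0.998, -0.0], [-0.998, 0.067, -0.0], [0.0, 0.0, -1.0]]
wrist_force: [-5.5, 0.5, 3.6]
opening: 0.0352
```

```bash
python3 look.py w2
```

```text
4.15 [ 0.5124 -0.2892  0.0697] [-5.5  0.5  3.6]
[[371.64829954   0.         317.80329391]
 [  0.         371.64829954 242.66899291]
 [  0.           0.           1.        ]] [[ 9.99999435e-01 -2.17664254e-04 -1.04082879e-03  1.64265020e-04]
 [ 5.03938030e-04  9.58933089e-01  2.83631940e-01 -8.06117216e-02]
 [ 9.36348632e-04 -2.83632304e-01  9.58932656e-01 -1.70010841e-01]
 [ 0.00000000e+00  0.00000000e+00  0.00000000e+00  1.00000000e+00]]
```

View pics/w2.png

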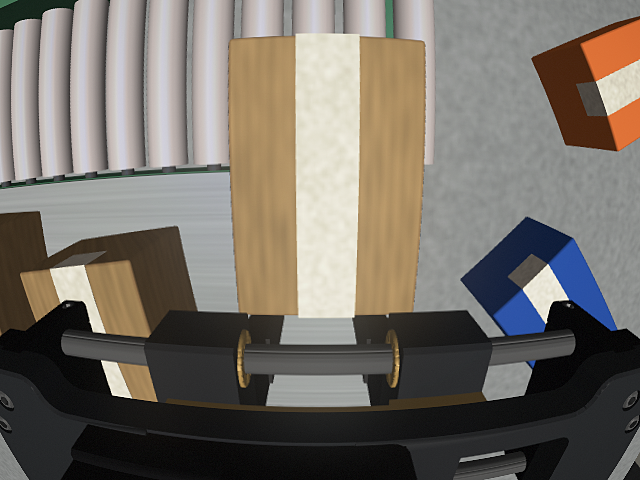

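b is now square to the fingers; its far edge (230–425, 38) overlaps the rollers. I'll continue and then measure from the top camera.

servo_tool(linear=[[0,-0.5,0],[0,-1,0],[0,-1.5,0],[0,-2,0],[0,-2.5,0],[0,-3,0],[0,-3.5,0],[0,-4,0],[0,-4.4,0],[0,-4.8,0],[0,-5.1,0],[0,-5.2,0],[0,-5.2,0]], dr=[[0,0,0],[0,0,0],[0,0,0],[0,0,0],[0,0,0],[0,0,0],[0,0,0],[0,0,0],[0,0,0],[0,0,0],[0,0,0],[0,0,0],[0,0,0]])

```text
t: 5.5
tool_pos: [0.5643, -0.2928, 0.0697]
tcp_rot: [[-0.067, -0.998, 0.001], [-0.998, 0.067, -0.0], [0.0, -0.001, -1.0]]
wrist_force: [-1.0, -0.1, -0.5]
opening: 0.0351
```

```bash
cat > top.py <<'E'
import sys
from h import *
from station import arm
s=arm.get_state();print(s["t"],s["tool_pos"].round(4),s["wrist_force"].round(1))
r=arm.snapshot("top");cv2.imwrite(f"pics/{sys.argv[1]}.png",r["pixels"])
z=cloud(r)[...,2];H,S,V=np.moveaxis(cv2.cvtColor(r["pixels"],cv2.COLOR_BGR2HSV).astype(int),-1,0)
reg=np.zeros(z.shape,bool);reg[160:285,225:430]=1
comps(reg&(z>.098)&(z<.125)&~((H>60)&(H<90)&(S>100)),r,.110)
E
python3 top.py t1
python3 -c "
import cv2;cv2.imwrite('pics/t1c.png',cv2.resize(cv2.imread('pics/t1.png')[150:330,210:480],None,fx=2.9,fy=2.9))"
```

```text
5.5 [ 0.5643 -0.2928  0.0697] [-1.  -0.1 -0.5]
px 388.0 192.0 n 110 c [ 661.2 -272.4] size [32.3 68.3] ang 51.71
px 322.0 235.0 n 545 c [527.7 -76.3] size [72.5 91. ] ang 86.1
px 355.0 243.0 n 535 c [ 506.8 -180.8] size [88.2 73.1] ang 2.82
```

View pics/t1c.png

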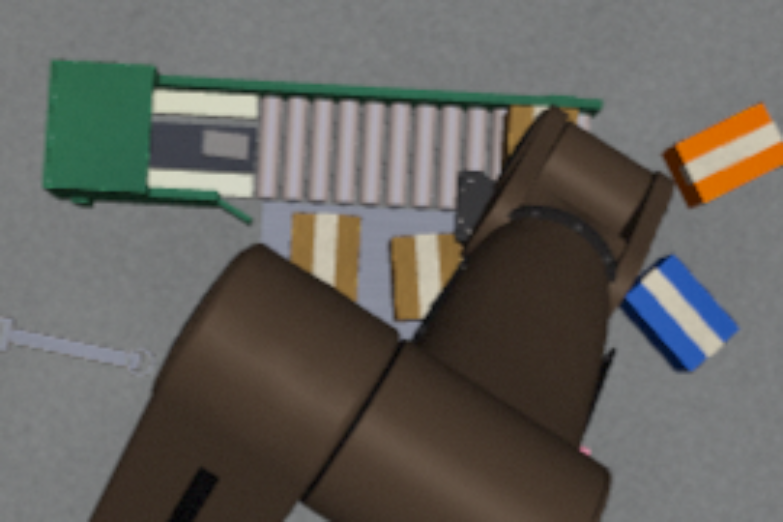

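The arm hides b from above, so I'll measure with the scene camera, which views from the far side.

```bash
cat > sc.py <<'E'
import sys
from h import *
from station import arm
s=arm.get_state();print(s["t"],s["tool_pos"].round(4),s["wrist_force"].round(1))
r=arm.snapshot("scene");cv2.imwrite(f"pics/{sys.argv[1]}.png",r["pixels"])
P=cloud(r);x,y,z=np.moveaxis(P,-1,0)
X=np.array([.9978,-.067]);Y=np.array([.067,.9978]);O=np.array([.6517,-.0012])
q=P[...,:2]-O;xs=q@X;ys=q@Y
H,S,V=np.moveaxis(cv2.cvtColor(r["pixels"],cv2.COLOR_BGR2HSV).astype(int),-1,0)
m=(z>.104)&(z<.116)&(xs>-.23)&(xs<.07)&(ys>-.37)&(ys<.14)&~((H>60)&(H<90)&(S>100))
n,l,st,_=cv2.connectedComponentsWithStats(m.astype(np.uint8))
for i in range(1,n):
    if st[i,4]<150: continue
    v,u=np.nonzero(l==i)
    p=onplane(r,np.c_[u,v],.110)[:,:2]-O
    c,sz,a=cv2.minAreaRect((np.c_[p@X,p@Y]*1000).astype(np.float32))
    pc=np.c_[p@X,p@Y]*1000
    print("px",u.mean().round(),v.mean().round(),"n",len(u),"station c",np.round(c,1),"size",np.round(sz,1),"ang",round(a,2),"ext",np.percentile(pc,[1,99],axis=0).round(1).tolist())
E
python3 sc.py s1
python3 - <<'E'
import pickle
from h import *
r=pickle.load(open("d0.pkl","rb"))["scene"];P=cloud(r)
X=np.array([.9978,-.067]);Y=np.array([.067,.9978]);O=np.array([.6517,-.0012])
q=P[...,:2]-O;xs=q@X;ys=q@Y;z=P[...,2]
H,S,V=np.moveaxis(cv2.cvtColor(r["pixels"],cv2.COLOR_BGR2HSV).astype(int),-1,0)
for nm,m in(("rail",(z>.072)&(z<.08)&(xs>.04)&(xs<.09)&(ys>-.35)&(ys<-.02)&(H>60)&(H<90)&(S>100)),):
    v,u=np.nonzero(m);p=onplane(r,np.c_[u,v],.076)[:,:2]-O;a=p@X*1e3;b=p@Y*1e3
    for lo in range(-350,-20,60):
        k=(b>lo)&(b<lo+60);print(nm,lo,np.percentile(a[k],[3,50,97]).round(1))
m=(z>.12)&(z<.126)&(xs>-.09)&(xs<.09)&(ys>.08)&(ys<.22)
v,u=np.nonzero(m);p=onplane(r,np.c_[u,v],.123)[:,:2]-O
print("hood",[t for t in cv2.minAreaRect((np.c_[p@X,p@Y]*1e3).astype(np.float32))])
for k in("scene",):
  pass
E
python3 -c "
import cv2;cv2.imwrite('pics/s1c.png',cv2.resize(cv2.imread('pics/s1.png')[190:400,170:480],None,fx=2.5,fy=2.5))"
```

```text
5.55 [ 0.5642 -0.2928  0.0698] [0.  0.3 0. ]
px 313.0 241.0 n 1249 station c [-132.5  -86.2] size [ 73.  132.4] ang 89.93 ext [[-196.7, -120.5], [-69.5, -50.4]]
px 280.0 255.0 n 390 station c [-129.1 -174.7] size [93.3 38.3] ang 5.34 ext [[-174.1, -189.8], [-85.3, -153.9]]
px 247.0 318.0 n 1469 station c [  -9.3 -301.2] size [ 70.6 129.5] ang 89.99 ext [[-57.8, -335.6], [52.6, -266.6]]
rail -350 [58.3 64.3 70.2]
rail -290 [58.4 64.2 71.1]
rail -230 [58.3 64.3 70.5]
rail -170 [58.2 63.9 69.8]
rail -110 [58.1 63.6 69.8]
rail -50 [58.2 63.6 69.7]
hood [(4.249969482421875, 149.440673828125), (105.64710235595703, 135.13221740722656), 89.93414306640625]
```

View pics/s1c.png

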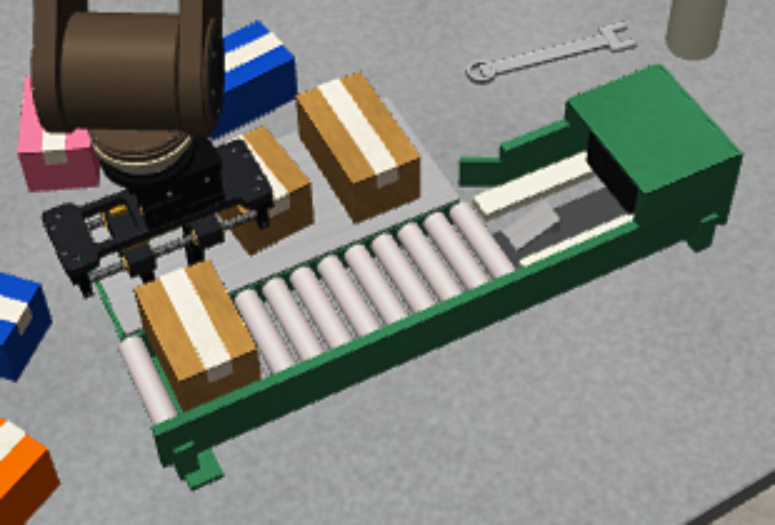

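The scene view shows b square on the rollers. Corrected for that camera's ~3 mm bias (it puts the rail's inner face at 58 instead of 55.5), b sits about 3 mm short of lane centre. I'll nudge 3 mm, back off and rise.

servo_tool(linear=[[0,-0.15,0],[0,-0.3,0],[0,-0.3,0],[0,0.7,0],[0,2,0],[0,2,-3],[0,2,-7],[0,2,-8.5],[0,2,-8.5]], dr=[[0,0,0],[0,0,0],[0,0,0],[0,0,0],[0,0,0],[0,0,0],[0,0,0],[0,0,0],[0,0,0]])

```text
t: 6.5
tool_pos: [0.5446, -0.2919, 0.157]
tcp_rot: [[-0.067, -0.998, 0.004], [-0.998, 0.067, -0.003], [0.002, -0.004, -1.0]]
wrist_force: [0.2, 0.6, -0.4]
opening: 0.0348
```

servo_tool(linear=[[1,-1,0],[2,-2,0],[3,-4,0],[4,-5.5,0],[5,-7,0],[6,-8,0],[6.5,-8.8,0],[6.5,-8.8,0],[6.5,-8.8,0],[6.5,-8.8,0],[6.5,-8.8,0],[6.5,-8.8,0],[6.5,-8.8,0]], dr=[[0,0,-0.14],[0,0,-0.28],[0,0,-0.42],[0,0,-0.56],[0,0,-0.7],[0,0,-0.84],[0,0,-0.98],[0,0,-1.12],[0,0,-1.26],[0,0,-1.4],[0,0,-1.54],[0,0,-1.571],[0,0,-1.571]], jaw=7)

```text
t: 7.8
tool_pos: [0.6269, -0.3619, 0.1528]
tcp_rot: [[0.998, -0.067, -0.001], [-0.067, -0.998, 0.001], [-0.001, -0.001, -1.0]]
wrist_force: [0.2, -1.1, 0.8]
opening: 0.0704
```

```bash
python3 sc.py s2; python3 look.py w3|head -1;python3 top.py t2
```

```text
7.8 [ 0.6269 -0.3619  0.1528] [ 0.2 -1.1  0.8]
px 313.0 241.0 n 1255 station c [-133.  -86.] size [ 72.7 131.5] ang 89.93 ext [[-196.7, -120.8], [-69.3, -50.4]]
px 271.0 258.0 n 926 station c [-127.7 -192.4] size [92.5 72.6] ang 6.6 ext [[-172.9, -227.9], [-82.9, -155.2]]
px 252.0 321.0 n 1157 station c [   1.8 -301.3] size [ 70.7 110.2] ang 89.99 ext [[-50.5, -335.4], [55.3, -266.4]]
7.85 [ 0.627  -0.3619  0.1531] [0.1 0.3 0.8]
7.9 [ 0.6271 -0.362   0.1534] [-0.4  0.3  0.2]
px 393.0 201.0 n 598 c [ 629.9 -299.2] size [ 74.1 105. ] ang 88.67
px 323.0 231.0 n 315 c [543.7 -77.4] size [72.5 58.9] ang 86.1
px 357.0 244.0 n 647 c [ 506.9 -180.9] size [87.9 73.6] ang 2.67
```

View pics/w3.png

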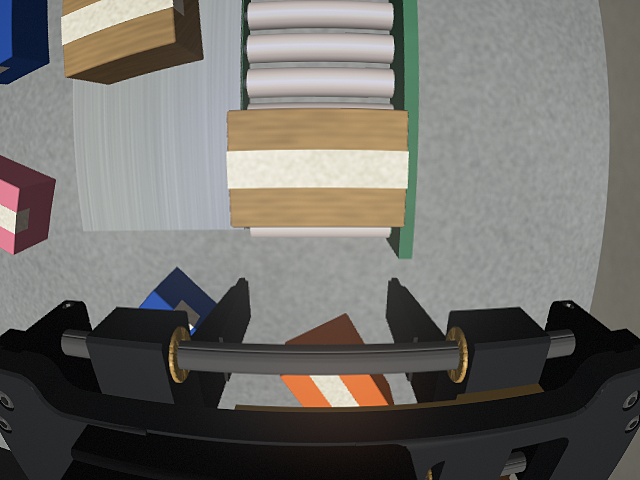

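The wrist view shows b centred between the fingers (mid column 318, edges 228 and 408), square to the rollers and with the rail to its right. I'll lower behind it and push along the lane.

servo_tool(linear=[[0,0,3],[0,0,6],[0,0,8.3],[0,0,8.3],[0,-0.5,8.3],[0,-1,8.3],[0,-1.3,8.3],[0,-1.6,8.3],[0,-1.9,8.3],[0,-2.3,8.3],[0,-2.8,8.3],[0,-3.4,8.3],[0,-4,8.3],[0,-4.6,8.3],[0,-5.2,8.3],[0,-5.8,8.3],[0,-6.4,8.3],[0,-7,8.3],[0,-7.6,8.3],[0,-8.2,8.3]], dr=[[0,0,0],[0,0,0],[0,0,0],[0,0,0],[0,0,0],[0,0,0],[0,0,0],[0,0,0],[0,0,0],[0,0,0],[0,0,0],[0,0,0],[0,0,0],[0,0,0],[0,0,0],[0,0,0],[0,0,0],[0,0,0],[0,0,0],[0,0,0]])

```text
t: 9.95
tool_pos: [0.6329, -0.2798, 0.0716]
tcp_rot: [[0.998, -0.067, -0.0], [-0.067, -0.998, -0.0], [-0.0, 0.0, -1.0]]
wrist_force: [-0.2, -0.5, 0.0]
opening: 0.0702
```

servo_tool(linear=[[0,-0.6,0],[0,-1.2,0],[0,-1.8,0],[0,-2.4,0],[0,-3,0],[0,-3.6,0],[0,-4.2,0],[0,-4.8,0],[0,-5.4,0],[0,-6,0],[0,-6.6,0],[0,-7.2,0],[0,-7.8,0],[0,-8.4,0],[0,-9,0],[0,-9.6,0],[0,-10.2,0],[0,-10.8,0],[0,-11.4,0],[0,-12,0]], dr=[[0,0,0],[0,0,0],[0,0,0],[0,0,0],[0,0,0],[0,0,0],[0,0,0],[0,0,0],[0,0,0],[0,0,0],[0,0,0],[0,0,0],[0,0,0],[0,0,0],[0,0,0],[0,0,0],[0,0,0],[0,0,0],[0,0,0],[0,0,0]])

```text
t: 11.95
tool_pos: [0.641, -0.1601, 0.0716]
tcp_rot: [[0.998, -0.067, -0.0], [-0.067, -0.998, -0.0], [-0.0, 0.0, -1.0]]
wrist_force: [-0.4, -0.5, 1.1]
opening: 0.0697
```

```bash
python3 sc.py s3;python3 look.py w4|head -1
```

```text
11.95 [ 0.641  -0.1601  0.0716] [-0.4 -0.5  1.1]
px 329.0 251.0 n 180 station c [-87.9 -60.5] size [33.2 74.7] ang 51.05 ext [[-122.3, -92.5], [-66.7, -49.9]]
px 267.0 259.0 n 664 station c [-127.5 -197.2] size [93.3 63.9] ang 3.31 ext [[-172.8, -228.6], [-82.7, -170.4]]
px 338.0 282.0 n 404 station c [  4.1 -92. ] size [ 35.7 112.3] ang 83.54 ext [[-50.4, -108.5], [56.3, -78.8]]
12.0 [ 0.6409 -0.1592  0.0716] [-0.5  0.   0.5]
```

View pics/w4.png

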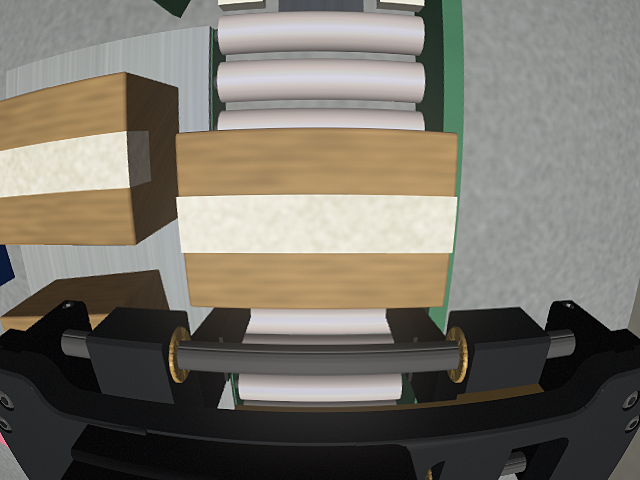

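b rides square along the rail (edges 177 and 457), clear of carton c to the left. I'll continue and slow down in the bay.

servo_tool(linear=[[0,-0.6,0],[0,-1.2,0],[0,-1.8,0],[0,-2.4,0],[0,-3,0],[0,-3.6,0],[0,-4.2,0],[0,-4.8,0],[0,-5.4,0],[0,-6,0],[0,-6.6,0],[0,-7.2,0],[0,-7.8,0],[0,-8.4,0],[0,-9,0],[0,-9.5,0],[0,-10,0],[0,-10.5,0],[0,-11,0],[0,-11.5,0]], dr=[[0,0,0],[0,0,0],[0,0,0],[0,0,0],[0,0,0],[0,0,0],[0,0,0],[0,0,0],[0,0,0],[0,0,0],[0,0,0],[0,0,0],[0,0,0],[0,0,0],[0,0,0],[0,0,0],[0,0,0],[0,0,0],[0,0,0],[0,0,0]])

```text
t: 14.05
tool_pos: [0.6486, -0.0457, 0.0715]
tcp_rot: [[0.998, -0.067, -0.0], [-0.067, -0.998, -0.0], [-0.0, 0.0, -1.0]]
wrist_force: [-0.6, -2.7, -1.1]
opening: 0.0701
```

```bash
python3 sc.py s4;python3 look.py w5|head -1
```

```text
14.05 [ 0.6486 -0.0457  0.0715] [-0.6 -2.7 -1.1]
px 311.0 241.0 n 1147 station c [-131.9  -87. ] size [ 72.  133.1] ang 87.53 ext [[-196.8, -120.8], [-69.8, -51.5]]
px 271.0 259.0 n 939 station c [-127.1 -192.2] size [93.7 72.3] ang 6.6 ext [[-173.0, -228.1], [-82.5, -155.3]]
px 385.0 263.0 n 220 station c [ 3.  28.1] size [ 24.8 109.5] ang 84.16 ext [[-50.4, 13.2], [55.8, 35.9]]
14.1 [ 0.6486 -0.0449  0.0715] [ 0.6 -1.1 -1.2]
```

View pics/w5.png

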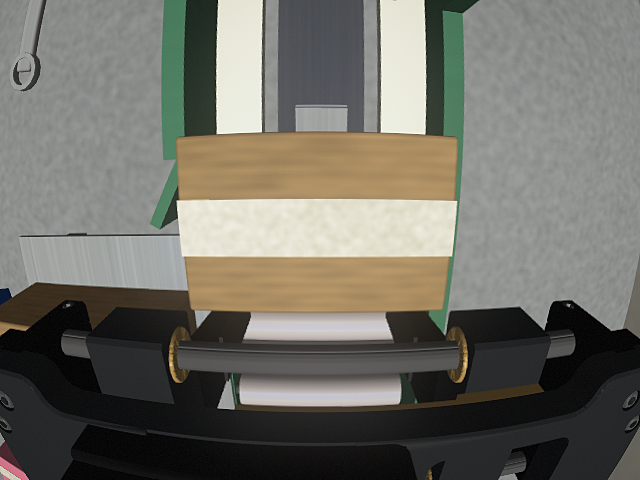

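b is entering the bay squarely. The catch's tip (321,105) back-projects to a holding face at about y = 52, and b's rear is at about -32, so roughly 84 mm remain to clear it. Next I'll advance 7 cm to near the buffer.

servo_tool(linear=[[0,-0.5,0],[0,-1,0],[0,-1.5,0],[0,-2,0],[0,-2.5,0],[0,-3,0],[0,-3.4,0],[0,-3.8,0],[0,-4.2,0],[0,-4.6,0],[0,-5,0],[0,-5.3,0],[0,-5.6,0],[0,-5.9,0],[0,-6.2,0],[0,-6.5,0],[0,-6.7,0],[0,-6.8,0],[0,-6.9,0],[0,-7,0]], dr=[[0,0,0],[0,0,0],[0,0,0],[0,0,0],[0,0,0],[0,0,0],[0,0,0],[0,0,0],[0,0,0],[0,0,0],[0,0,0],[0,0,0],[0,0,0],[0,0,0],[0,0,0],[0,0,0],[0,0,0],[0,0,0],[0,0,0],[0,0,0]])

```text
t: 16.15
tool_pos: [0.6533, 0.024, 0.0716]
tcp_rot: [[0.998, -0.067, 0.0], [-0.067, -0.998, -0.0], [0.0, 0.0, -1.0]]
wrist_force: [-0.1, -2.9, -1.2]
opening: 0.0699
```

servo_tool(linear=[[0,-0.1,0],[0,-0.2,0],[0,-0.3,0],[0,-0.4,0],[0,-0.4,0]], dr=[[0,0,0],[0,0,0],[0,0,0],[0,0,0],[0,0,0]])

```text
t: 16.65
tool_pos: [0.6536, 0.0274, 0.0716]
tcp_rot: [[0.998, -0.067, -0.0], [-0.067, -0.998, -0.001], [-0.0, 0.001, -1.0]]
wrist_force: [-1.6, -5.4, -1.1]
opening: 0.07
```

```bash
python3 look.py w6|head -1
```

```text
16.65 [0.6536 0.0274 0.0716] [-1.6 -5.4 -1.1]
```

servo_tool(linear=[[0,-0.1,0],[0,-0.2,0],[0,-0.3,0],[0,-0.3,0]], dr=[[0,0,0],[0,0,0],[0,0,0],[0,0,0]])

```text
t: 17.1
tool_pos: [0.6537, 0.0302, 0.0716]
tcp_rot: [[0.998, -0.067, -0.0], [-0.067, -0.998, -0.001], [-0.0, 0.001, -1.0]]
wrist_force: [-0.4, -8.7, -1.2]
opening: 0.0704
```

servo_tool(linear=[[0,-0.1,0],[0,-0.2,0],[0,-0.3,0],[0,-0.3,0]], dr=[[0,0,0],[0,0,0],[0,0,0],[0,0,0]])

```text
t: 17.5
tool_pos: [0.6539, 0.033, 0.0716]
tcp_rot: [[0.998, -0.067, -0.0], [-0.067, -0.998, -0.001], [-0.0, 0.001, -1.0]]
wrist_force: [-0.9, -9.8, -1.0]
opening: 0.0702
```

servo_tool(linear=[[0,-0.1,0],[0,-0.2,0],[0,-0.3,0],[0,-0.3,0]], dr=[[0,0,0],[0,0,0],[0,0,0],[0,0,0]])

```text
t: 17.9
tool_pos: [0.6541, 0.0358, 0.0716]
tcp_rot: [[0.998, -0.067, -0.0], [-0.067, -0.998, -0.001], [-0.0, 0.002, -1.0]]
wrist_force: [-0.5, -10.7, -0.3]
opening: 0.0702
```

The buffer engaged at about TCP y = 0.027, so the catch should clear near 0.040 and the solid stop is near 0.046.

servo_tool(linear=[[0,-0.1,0],[0,-0.2,0],[0,-0.3,0],[0,-0.3,0]], dr=[[0,0,0],[0,0,0],[0,0,0],[0,0,0]])

```text
t: 18.3
tool_pos: [0.6543, 0.0386, 0.0717]
tcp_rot: [[0.998, -0.067, -0.0], [-0.067, -0.998, -0.002], [-0.0, 0.002, -1.0]]
wrist_force: [-2.2, -11.1, -0.2]
opening: 0.07
```

servo_tool(linear=[[0,-0.1,0],[0,-0.2,0],[0,-0.3,0],[0,-0.3,0]], dr=[[0,0,0],[0,0,0],[0,0,0],[0,0,0]])

```text
t: 18.7
tool_pos: [0.6545, 0.0414, 0.0716]
tcp_rot: [[0.998, -0.067, -0.0], [-0.067, -0.998, -0.002], [-0.0, 0.002, -1.0]]
wrist_force: [-1.4, -12.3, 0.3]
opening: 0.0699
```

servo_tool(linear=[[0,-0.1,0],[0,-0.2,0],[0,-0.2,0]], dr=[[0,0,0],[0,0,0],[0,0,0]])

```text
t: 19.0
tool_pos: [0.6546, 0.0433, 0.0716]
tcp_rot: [[0.998, -0.067, -0.0], [-0.067, -0.998, -0.002], [-0.0, 0.002, -1.0]]
wrist_force: [-1.7, -14.0, -0.2]
opening: 0.0698
```

```bash
python3 look.py w7|head -1; python3 -c "
import cv2,numpy as np
a=[cv2.imread(f'pics/{n}.png')[230:460,170:470] for n in('w6','w7')]
cv2.imwrite('pics/w67.png',cv2.convertScaleAbs(cv2.resize(np.hstack(a),None,fx=1.33,fy=1.33),alpha=1.8))"
```

```text
19.0 [0.6546 0.0433 0.0716] [ -1.7 -14.   -0.2]
```

View pics/w67.png

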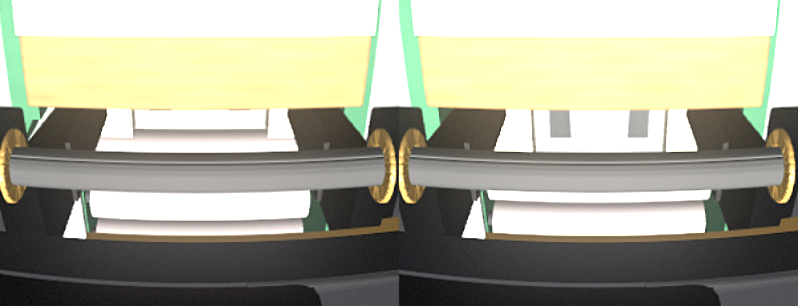

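The crop shows the pawl (between the dark slots) now exposed behind the rear edge. I'll push slightly further, then ease back: if the catch holds, the force vanishes at once instead of following the spring.

servo_tool(linear=[[0,-0.1,0],[0,-0.15,0],[0,-0.15,0]], dr=[[0,0,0],[0,0,0],[0,0,0]])

```text
t: 19.35
tool_pos: [0.6547, 0.0442, 0.0717]
tcp_rot: [[0.998, -0.067, -0.001], [-0.067, -0.998, -0.003], [-0.0, 0.003, -1.0]]
wrist_force: [-1.6, -17.3, 0.2]
opening: 0.0701
```

servo_tool(linear=[[0,0.1,0],[0,0.2,0],[0,0.3,0],[0,0.4,0],[0,0.5,0],[0,0.6,0],[0,0.6,0]], dr=[[0,0,0],[0,0,0],[0,0,0],[0,0,0],[0,0,0],[0,0,0],[0,0,0]])

```text
t: 20.05
tool_pos: [0.6544, 0.0396, 0.0716]
tcp_rot: [[0.998, -0.067, -0.0], [-0.067, -0.998, -0.001], [-0.0, 0.001, -1.0]]
wrist_force: [-1.0, -8.4, -1.3]
opening: 0.0698
```

servo_tool(linear=[[0,0.2,0],[0,0.4,0],[0,0.6,0],[0,0.8,0],[0,0.8,0]], dr=[[0,0,0],[0,0,0],[0,0,0],[0,0,0],[0,0,0]])

```text
t: 20.55
tool_pos: [0.6539, 0.0325, 0.0717]
tcp_rot: [[0.998, -0.067, 0.0], [-0.067, -0.998, 0.0], [0.0, -0.0, -1.0]]
wrist_force: [-0.6, -0.4, 0.7]
opening: 0.0699
```

```bash
python3 look.py w8|head -1; python3 sc.py s5; python3 -c "
import cv2,numpy as np
a=cv2.imread('pics/w8.png')[100:400,150:490]
cv2.imwrite('pics/w8c.png',cv2.resize(a,None,fx=1.9,fy=1.9))"
```

```text
20.55 [0.6539 0.0325 0.0717] [-0.6 -0.4  0.7]
20.6 [0.6539 0.0325 0.0717] [-1.2 -0.4 -0.2]
px 313.0 241.0 n 1248 station c [-132.2  -85.9] size [ 72.4 133.2] ang 89.93 ext [[-196.6, -120.6], [-69.1, -50.4]]
px 271.0 258.0 n 919 station c [-128.4 -192.1] size [91.1 71.9] ang 6.6 ext [[-173.0, -228.2], [-83.1, -155.2]]
```

View pics/w8c.png

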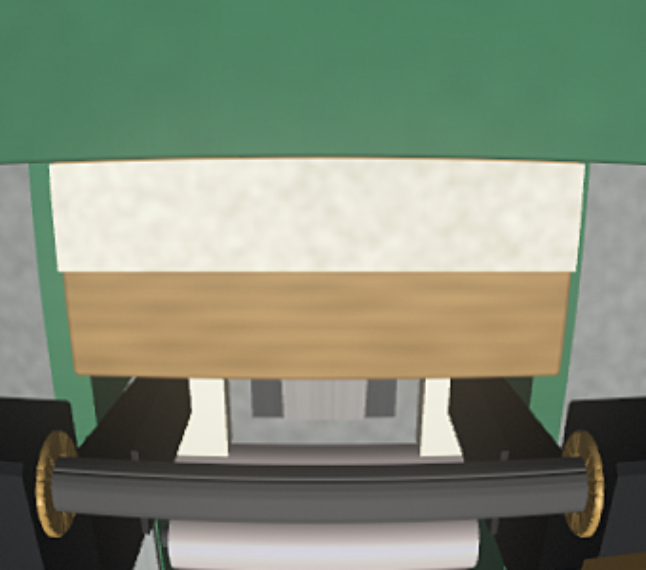

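Force is zero at TCP y = 0.0325, while the rear edge (crop row 375) back-projects to the position for contact at about 0.0385. b has therefore stayed back by 12 mm of buffer travel instead of following the spring. I'll withdraw fully and recheck.

servo_tool(linear=[[0,1.5,0],[0,3.5,0],[0,5.5,0],[0,6,-3],[0,6,-7],[0,6,-11],[0,6,-11],[0,6,-11],[0,6,-11],[0,6,-11],[0,6,-11],[0,6,-11],[0,6,-11],[0,6,-11],[0,6,-11],[0,6,-11]], dr=[[0,0,0],[0,0,0],[0,0,0],[0,0,0],[0,0,0],[0,0,0],[0,0,0],[0,0,0],[0,0,0],[0,0,0],[0,0,0],[0,0,0],[0,0,0],[0,0,0],[0,0,0],[0,0,0]])

```text
t: 22.25
tool_pos: [0.6499, -0.0273, 0.1816]
tcp_rot: [[0.998, -0.067, 0.0], [-0.067, -0.998, -0.0], [0.0, 0.0, -1.0]]
wrist_force: [0.5, -0.4, 0.1]
opening: 0.0698
```

```bash
python3 look.py w9|head -1; python3 top.py t9; python3 -c "
import cv2,numpy as np
a=cv2.imread('pics/w9.png')[0:330,130:510]
cv2.imwrite('pics/w9c.png',cv2.resize(a,None,fx=1.8,fy=1.8))"
```

```text
22.25 [ 0.6499 -0.0273  0.1816] [ 0.5 -0.4  0.1]
22.3 [ 0.6499 -0.0274  0.1817] [-0.6 -0.  -0.1]
px 263.0 194.0 n 154 c [655.6  91.2] size [ 20.9 105.8] ang 85.4
px 326.0 245.0 n 587 c [508.2 -89.4] size [ 44.8 127.5] ang 87.34
px 357.0 245.0 n 693 c [ 506.7 -180.8] size [88.3 73.7] ang 2.67
```

The picture limit is reached, so I'll make the last check numerically from w9.

Run:
```python
import cv2,numpy as np
from station import arm
s=arm.get_state();a=arm.snapshot("wrist");im=a["pixels"];K=a["K"];T=a["T_tool_cam"];D=a.get("depth")
X=np.array([.9978,-.067]);Y=np.array([.067,.9978]);O=np.array([.6517,-.0012])
def ray(u,v):
    d=np.array([u-K[0,2],v-K[1,2]]);r=np.hypot(*d);t=r/K[0,0]
    return np.r_[d/r*np.sin(t),np.cos(t)]
c0=s["tcp_rot"]@T[:3,3]+s["tool_pos"]
def hit(u,v,h):
    w=s["tcp_rot"]@T[:3,:3]@ray(u,v);p=c0+w*(h-c0[2])/w[2];q=p[:2]-O;return (q@X*1e3).round(1),(q@Y*1e3).round(1)
H,S,V=np.moveaxis(cv2.cvtColor(im,cv2.COLOR_BGR2HSV).astype(int),-1,0)
br=(H>8)&(H<25)&(S>70)&(V>60)
for u in(270,318,366):
    k=np.nonzero(br[:330,u])[0]
    if len(k): print(u,"rows",k[0],k[-1],"rear top edge station",hit(u,k[-1]+.5,.110))
k=np.nonzero(br[:330,318])[0][-1]
for v in range(k-3,k+60,4):
    r=ray(318,v);d=D[v,318] if D is not None else 0
    p=s["tcp_rot"]@(T[:3,:3]@(r/r[2]*d)+T[:3,3])+s["tool_pos"]
    print(v,im[v,318],"z",p[2].round(4),"ys",((p[:2]-O)@Y*1e3).round(1))
```

```text
270 rows 66 140 rear top edge station (np.float64(-30.5), np.float64(51.4))
318 rows 65 140 rear top edge station (np.float64(0.4), np.float64(51.0))
366 rows 66 140 rear top edge station (np.float64(31.4), np.float64(51.3))
137 [110 157 190] z 0.1087 ys 53.3
141 [ 99 100  98] z 0.0556 ys 50.0
145 [160 165 169] z 0.0577 ys 46.8
149 [161 166 169] z 0.0548 ys 43.6
153 [161 166 168] z 0.0543 ys 40.3
157 [161 164 168] z 0.0524 ys 37.0
161 [161 164 168] z 0.0533 ys 33.9
165 [160 164 167] z 0.0509 ys 30.4
169 [162 166 168] z 0.0495 ys 27.1
173 [161 164 167] z 0.0473 ys 23.6
177 [161 164 167] z 0.0461 ys 20.1
181 [160 164 167] z 0.0453 ys 16.7
185 [160 163 167] z 0.0427 ys 13.0
189 [159 162 166] z 0.0426 ys 9.6
193 [163 166 168] z 0.0397 ys 5.7
197 [104  99  97] z 0.0217 ys -0.7
```

b's rear stays at y ≈ 51, square to the lane, and the pawl ramp rises to z ≈ 0.057–0.058 right behind it, so the catch is up. Cartons a and c have not moved.

```bash
python3 -c "
from station import arm
print(arm.sign_off(), arm.get_state()['t'])"
```

```text
the job is handed in; nothing more can be done
the job is handed in; nothing more can be done
```

Carton b is in the bay, held by the catch, and the job is handed in at about 22 s of the 56 s allowed. I slid it across the deck onto the rollers with both fingertips flat on its face. Then I pushed it along the lane against the buffer, with no more than about 17 N seen at the wrist.

- **Holds when released:** as I backed off, the force fell to zero and b stayed about 12 mm into the buffer's travel. With the arm clear for over a second, its rear was still at station y ≈ 51 mm, square to the lane.
- **Catch up:** depth readings show the pawl rising to about 58 mm right behind b, which matches its raised height.
- **Other cartons:** a and c are within a few mm of where they started. In the last top view the arm partly hid c, but the scene view just before showed all of it.
- **Bench items:** I did not measure the spray can, spanner or hub again. The arm never went near them.
- **Disagreement:** the scene camera read 3 to 4 mm off the top camera across the lane, and I corrected for it. My last close-up could not be viewed because the picture limit was reached, so the final check was done numerically from the wrist camera's image and depth.

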